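# Hang the cleat bin on the bench panel

### The arm

A 6-joint arm with a two-finger parallel gripper is mounted at the origin on a cart in front of the work surface, level with it; the furniture and walls round the work are solid. World frame = base frame: x ahead of the robot, y to its left, z up, the work surface at z = 0. Lengths are in mm, angles in rad, forces in N, time in s.
With the tool pointing down it reaches from about 275 to 1000 mm from the base axis. Payload 8.4 kg.
Tool frame: the origin (TCP) lies midway between the tips of the shut fingers; the grasp point (between the pads) lies 19 mm behind it; z points along the fingers, y is the line along which they close (so a half turn about z gives the same grasp; the last joint's range is limited). The gripper opens to 85 mm and grips with 20 to 120 N. Pads are 22 mm wide; open, the fingers measure 114 mm over their backs; the gripper's body (76 mm by 85 mm) begins 54 mm behind the grasp point. The pads swing forward as they close: fully open they stand 13 mm farther back than shut.
Start: joints at [-1.266, 0.353, 1.633, -0, 1.155, -0.002], TCP at [188.755, -595.818, 231.281] pointing down, gripper open.
Joint ranges: [-2.63, 2.63], [-0.92, 2.1], [0.06, 2.66], [-1.3, 4.44], [0, 2.69], [-3.02, 3.02]. Speed limits (rad/s): [2.22, 2.22, 2.79, 3.14, 3.14, 3.14].

### API

Orientations are given as [roll, pitch, yaw] about the fixed x, y, z axes, in that order (R = Rz(yaw) Ry(pitch) Rx(roll)).
In Python, from rig import monitor, imaging, r gives the robot as it stands.
- The arm moves only by the tool drive_tool, never from a script. Its argument "plan" is a list of rows, each an object of numbers: "x", "y", "z": the shift along the tool's x, y, z in units of 50 mm (1.0 is 50 mm); "ax", "ay", "az": the turn, a rotation vector about the tool's x, y, z in units of 6 degrees (1.0 is 6 degrees); "hand": the finger opening in mm, from 0 to 85.4. In form: [{"x": .., "y": .., "z": .., "ax": .., "ay": .., "az": .., "hand": ..}, ...]. A call has 1 to 8 rows; each row is the pose to reach, as a shift and turn from the pose commanded when the call began, along the tool's axes at that moment; what a row does not reach only later rows make up. A row lasts 1/10 s, in which the tool goes at most 50 mm and 8.59 degrees, less where a joint would pass 70% of its speed; a pose out of reach is approached as far as the arm can. A call with a gripper value outside its range is refused whole. The fingers move at their own pace and stop on an object; "grip_force" is the grip in N (left out, the last holds). Time passes only in rows, so rows that repeat a pose let the fingers close. It gives the time, the measured TCP pose, the force, the opening and the grip force at its end, in the units of the state.
- monitor.sense(): the state, without advancing time (a new reading comes with each control period).
- imaging.grab_frame(name): name is "scene" or "top" or "wrist"; returns the picture (420x560x3 uint8, red, green, blue); there is no depth.
- imaging.camera_info(name): a dict with "mtx" (3x3 intrinsics, pixels), "R" (3x3) and "t" (3): a world point X has camera coordinates R X + t. Camera axes: x right, y down, z forward; pixel columns grow to the right and rows downward; lengths in mm; the calibration is good to about 2 mm. A picture is of the moment at which its call begins: read the wrist's pose just before it. camera_info takes no time and is no camera call; for the wrist camera it gives the pose at the moment of the call.
- r.sign_off(): hands the job in; it is judged then, once.
The state is a dict: "clock": time; "qpos": joint angles; "qvel": joint speeds; "joint_efforts": joint torques, N m; "eef_pos": TCP position; "tcp_rot": TCP orientation; "contact_force": force on the tool from outside, world axes, zero at the start; "wrist_torque": the same for the moment, N m; "opening": opening from 0.0 (shut) to 1.0 (fully open); "grasp_force": force on a finger pad.
Only numpy, scipy, OpenCV 4.12 (cv2) and the standard library are available. Lean on these libraries where they do the work, as an engineer would, in place of code of your own. Each camera call takes 0.05 s, during which the arm holds its last target. There are 200 camera calls.

### The job

Two white bins stand on the bench; pick up the one that has an angled hanging strip along its back. Tip it so that its top leans toward the low upright panel, bring the strip in behind the panel's angled metal cleat, then swing the bin upright and lower it so that it hangs fully home and level on the cleat, clear of the bench, with its back square to the panel. Let go of it, and leave the other bin where it is.

Things in the scene. Friction and masses are not known exactly. Their poses are not given: they have to be found in the camera images.
- hang_bin: Bin to hang: white plastic, open, 64 deep (x) x 70 wide (y) x 100 mm high, 0.25 kg, rear strip, carry bar on top. Origin: centre of underside; z up, +x out of its back, which faces roughly away from the robot. A foot block, 50 mm wide, z 4 to 18 mm, sticks out of the back to x +54 mm; it meets the panel when the bin hangs and keeps it level.
- carry_bar (a point): Centre of the bin's carry bar, [0, 0, 128] mm in the bin's frame (same axes). The bar is 12 mm wide (y), 16 mm high and bridges the open top from front to back wall (64 mm along x) on the middle line, with a 20 mm gap between bar and rim. Grip it across y, from above.
- strip_edge (a point): Middle of the free lower edge of the bin's hanging strip, [50, 0, 65] mm in the bin's frame (same axes), at mid-thickness. The strip, 5 mm thick and 64 mm wide, slopes from the back wall's top (x +32, z 96 mm) back and down to this edge, 30 degrees from vertical.
- plain_bin: The other white bin: same body, size and carry bar, but a flat back with neither strip nor foot block. Origin: centre of its underside. To be left alone.
- cleat_board: Fixed upright grey panel, 240 wide x 170 high x 12 mm thick, cleat on its front. Origin: bench level, middle of the front face; +x points from the front face back through the panel (roughly away from the robot), y along it, z up. Fully home, the bin's origin lies at x -54, y within 65, z +62 mm here (strip edge x -4, z +127), resting on the cleat, axes parallel.
- cleat_edge (a point): Middle of the cleat's free upper edge, [-18, 0, 141] mm in the panel's frame (same axes). The aluminium cleat, 180 mm long in y, is a 5 mm sheet leaning out of the panel's front face 30 degrees from vertical, from x 0, z 110 mm up to this edge; the V-shaped gap between sheet and panel, open at the top, takes the strip.

How it is judged (in metres and radians):
On the way:
1. the bin is tipped (6 degrees or more, top toward the panel) with its strip's edge behind the cleat's upper edge (angle between hang_bin's own z axis and vertical above 0.1 rad and x of strip_edge in the frame of cleat_board between -0.016 and 0.008 m and z of strip_edge in the frame of cleat_board between 0.125 and 0.21 m and y of strip_edge in the frame of cleat_board between -0.065 and 0.065 m and x of hang_bin in the frame of cleat_board below -0.056 m), for 0.1 s.
At the end, for the whole second after the job is handed in: The bin with the strip hangs on the cleat, released and at rest: within 10 mm of its home distance from the panel and 12 mm of its home height, the strip's middle within 65 mm of the cleat's middle, tilted less than 7 degrees and square to the panel within 8.6 degrees (x of hang_bin in the frame of cleat_board between -0.064 and -0.044 m and z of hang_bin in the frame of cleat_board between 0.05 and 0.074 m and y of hang_bin in the frame of cleat_board between -0.065 and 0.065 m and angle between hang_bin's own z axis and vertical below 0.12 rad and angle between the x axis of hang_bin and the x axis of cleat_board, either way round below 0.15 rad and linear speed of hang_bin below 0.02 m/s); the robot touches nothing.
It fails at once if the other bin is moved by more than 30 mm (distance of plain_bin from where it was at the start of the episode above 0.03 m).
It also fails if it takes over 38 s, if anything falls off the work surface, if the arm or the gripper's body presses on something with over 40 N, if the wrist force passes 120 N, or if a joint passes its speed limit or range.

## Working session

There is one attempt and no reset: what is moved stays moved. The work goes in short steps, Python scripts to look and compute and a tool call to move; the robot and the scene stay as the last step left them, time stands still between calls to the robot, and variables do not carry over. Pictures are saved under pics/ and viewed, at most 10 in all, crops included, and the job is handed in when it is done.

Besides the shell and the picture viewer there is one more tool, called as a command line: name --argument value ..., lists and objects as JSON in quotes. drive_tool: Moves the arm, as the interface text tells. Its arguments: {"type":"object","properties":{"plan":{"type":"array","items":{"type":"object","properties":{"x":{"type":"number"},"y":{"type":"number"},"z":{"type":"number"},"ax":{"type":"number"},"ay":{"type":"number"},"az":{"type":"number"},"hand":{"type":"number"}}}},"grip_force":{"type":"number"}},"required":["plan"]}

```bash
mkdir -p pics; ls; python3 - <<'E'
from rig import monitor, imaging, r
import cv2,numpy as np
a=imaging.grab_frame("scene");b=imaging.grab_frame("top")
np.savez('f0.npz',a=a,b=b)
cv2.imwrite('pics/a0.png',a[:,:,::-1]);cv2.imwrite('pics/b0.png',b[:,:,::-1])
for n in("scene","top"):
  c=imaging.camera_info(n);print(n,np.round(c["mtx"],1).tolist(),np.round(c["R"],3).tolist(),np.round(c["t"],1).tolist())
print(monitor.sense())
E
```

```text
pics
scene [[513.0, 0.0, 282.7], [0.0, 513.0, 212.0], [0.0, 0.0, 1.0]] [[-0.718, -0.696, -0.001], [-0.516, 0.533, -0.671], [0.467, -0.482, -0.741]] [390.0, 335.3, 987.6]
top [[390.9, 0.0, 285.2], [0.0, 390.9, 211.5], [0.0, 0.0, 1.0]] [[0.007, -1.0, 0.002], [-0.982, -0.007, -0.186], [0.186, -0.001, -0.982]] [0.6, 517.7, 854.0]
{'clock': 0.1, 'qpos': array([-1.26639508e+00,  3.53575663e-01,  1.63406943e+00,  1.31312470e-05,
        1.15521773e+00, -2.39245363e-03]), 'qvel': array([ 0.00038792, -0.00029931, -0.00370155, -0.00169887,  0.0006358 ,
        0.00018008]), 'joint_efforts': array([ 1.74696510e-03, -6.06356978e+01, -3.42818892e+01, -7.61425304e-05,
        3.90201691e-03, -1.70729743e-05]), 'eef_pos': array([ 188.6290746 , -595.39517986,  230.6346393 ]), 'tcp_rot': array([-3.14032251e+00, -1.50456086e-05,  3.06788380e-01]), 'contact_force': array([ 0.27566514, -0.16849249,  0.98778755]), 'wrist_torque': array([-0.00028834, -0.01714517,  0.01965682]), 'grasp_force': 0.0, 'opening': 0.9940874611528743}
```

View pics/a0.png

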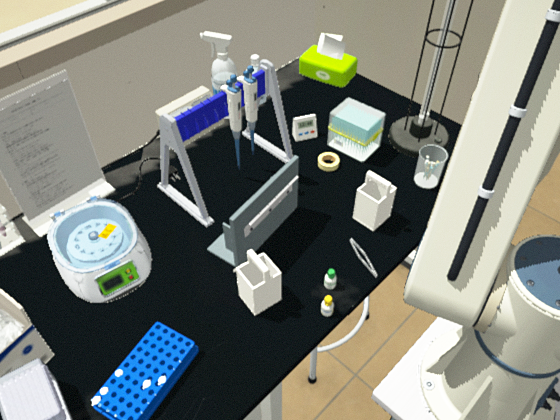

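View pics/b0.png

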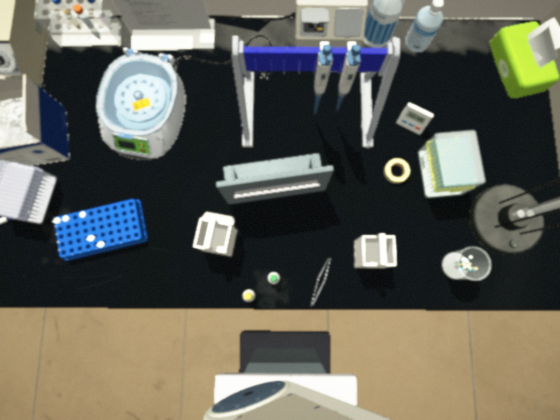

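The scene view shows the panel at about (265,210), one bin at (258,282) and another at (374,200). In the top view the bins are at (215,233) and (375,250), and the panel at (275,180). I need to zoom in to tell which bin has the strip.

```bash
python3 - <<'E'
import cv2,numpy as np
f=np.load('f0.npz');a=f['a'][:,:,::-1];b=f['b'][:,:,::-1]
z=lambda im,x,y,w,h,k:cv2.resize(im[y:y+h,x:x+w],None,fx=k,fy=k,interpolation=cv2.INTER_CUBIC)
A=z(b,180,195,80,75,5);B=z(b,335,215,80,75,5);C=z(a,340,160,70,80,5)
C=z(a,345,165,67,75,4);D=z(a,225,245,67,75,4)
top=np.hstack([A[:300],B[:300]]) if 0 else np.hstack([cv2.resize(A,(400,300)),cv2.resize(B,(400,300))])
bot=np.hstack([cv2.resize(C,(268,300)),cv2.resize(D,(268,300)),np.zeros((300,264,3),np.uint8)])
cv2.imwrite('pics/c0.png',np.vstack([top,bot]))
P=z(b,210,145,130,65,6);cv2.imwrite('pics/p0.png',P)
E
```

```text
(no output)
```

View pics/c0.png

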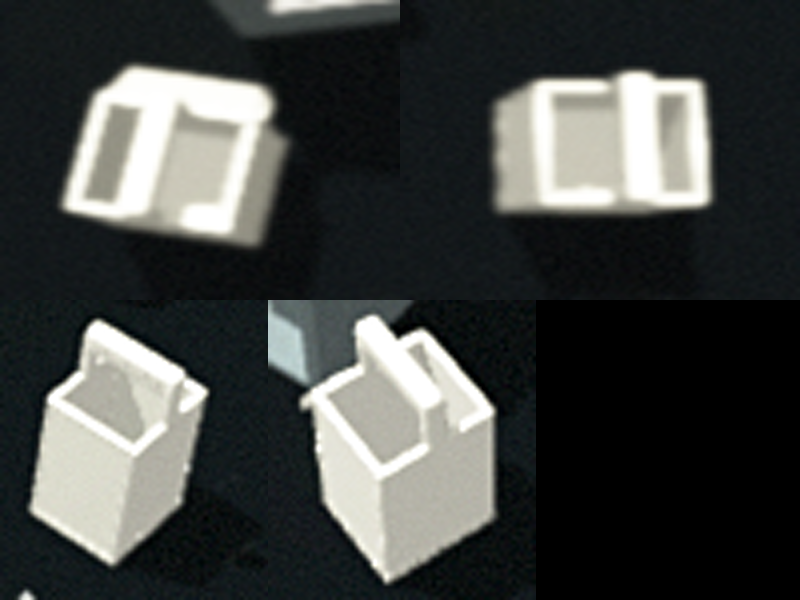

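View pics/p0.png

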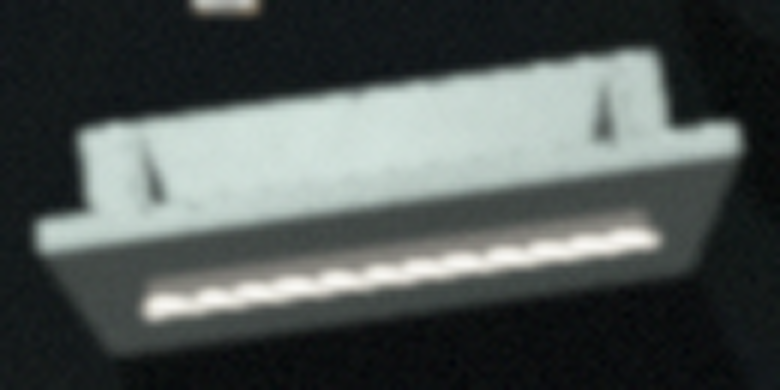

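The left bin in the top view, at about (215,233), has the strip: a wide flange along its back edge. The right bin is plain. In the panel crop, the front top edge runs (38,253)–(745,152), the front bottom edge (118,355)–(695,272), and the cleat edge (145,308)–(660,238).

```bash
cat > h.py <<'E'
from rig import monitor, imaging, r
import cv2,numpy as np
from scipy.spatial.transform import Rotation as Ro
def cast(c,uv,z):
    uv=np.atleast_2d(uv).astype(float);R,t=np.array(c["R"]),np.array(c["t"])
    d=np.c_[uv,np.ones(len(uv))]@np.linalg.inv(c["mtx"]).T@R
    o=-R.T@t
    return o+d*((z-o[2])/d[:,2])[:,None]
def proj(c,X):
    p=(np.atleast_2d(X)@np.array(c["R"]).T+np.array(c["t"]))@np.array(c["mtx"]).T
    return p[:,:2]/p[:,2:]
E
python3 - <<'E'
from h import *
c=imaging.camera_info("top");s=imaging.camera_info("scene")
P=lambda u:np.array(u)/6+[210,145]-.4
for n,u,z in(("top",[(38,253),(745,152)],170),("bot",[(118,355),(695,272)],0),("cleat",[(148,308),(658,238)],141)):
    X=cast(c,P(u),z);d=X[0]-X[1];print(n,X.round(1).tolist(),np.linalg.norm(d),"x axis yaw",np.arctan2(-d[0],d[1]),"mid",X.mean(0).round(1))
A=lambda u:np.array(u)/[5,4]+[180,195]-.4
X=cast(c,A([(145,100),(172,100),(120,215),(152,215)]),136);print("bar",X.round(1))
X=cast(c,A([(65,208),(98,97),(232,232)]),100);print("rim",X.round(1))
for n,fr in(("top",c),("scene",s)):
    im=np.load('f0.npz')['b' if n=="top" else 'a'];
    m=(im.min(2)>205).astype(np.uint8);k,l,st,ce=cv2.connectedComponentsWithStats(m)
    for i in range(1,k):
        if st[i,4]>25: 
            y,x=np.nonzero(l==i);print(n,st[i].tolist(),cv2.minAreaRect(np.c_[x,y].astype(np.float32)))
E
```

```text
top [[544.3, 144.4, 170.0], [581.4, -93.9, 170.0]] 241.14900723279192 x axis yaw 0.15427264336669708 mid [562.9  25.2 170. ]
bot [[545.1, 141.0, 0.0], [581.6, -94.6, 0.0]] 238.36911675490447 x axis yaw 0.1538082972671359 mid [563.3  23.2   0. ]
cleat [[532.3, 110.7, 141.0], [558.7, -66.7, 141.0]] 179.36392514857508 x axis yaw 0.14768872489345616 mid [545.5  22.  141. ]
bar [[482.8 163.  136. ]
 [482.9 151.8 136. ]
 [423.1 170.6 136. ]
 [423.2 157.5 136. ]]
rim [[430.  201.7 100. ]
 [490.3 190.5 100. ]
 [417.7 129.9 100. ]]
top [298, 0, 69, 5, 328] ((331.9999694824219, 1.999999761581421), (67.99998474121094, 3.999999523162842), -0.0)
top [433, 0, 10, 6, 56] ((437.5, 2.5), (5.0, 9.0), 90.0)
top [420, 7, 9, 11, 46] ((423.3460693359375, 11.230768203735352), (5.269651889801025, 12.203404426574707), 33.6900634765625)
top [81, 10, 7, 7, 30] ((84.0, 13.0), (6.0, 6.0), 90.0)
top [94, 10, 7, 7, 37] ((97.0, 13.0), (6.0, 6.0), 90.0)
top [303, 10, 25, 11, 167] ((315.0, 15.0), (24.0, 10.0), 0.0)
top [531, 19, 29, 29, 314] ((549.4899291992188, 30.70372772216797), (30.037019729614258, 25.03716087341
[... 7673 characters left out ...]
.0), (32.0, 22.0), 90.0)
scene [0, 359, 59, 61, 2601] ((25.28118324279785, 394.9881286621094), (58.917232513427734, 52.59831237792969), 69.14553833007812)
scene [115, 369, 8, 8, 44] ((118.34615325927734, 372.26922607421875), (5.824352264404297, 7.488452911376953), 56.3099365234375)
scene [158, 376, 8, 9, 50] ((161.5, 380.0), (8.0, 7.0), 90.0)
scene [53, 380, 17, 40, 102] ((60.97384262084961, 399.5092468261719), (42.10174560546875, 3.4946107864379883), 70.55996704101562)
scene [143, 380, 8, 9, 50] ((146.5, 384.0), (7.0, 8.0), 0.0)
scene [100, 387, 8, 8, 50] ((103.5, 390.5), (7.0, 7.0), 90.0)
scene [91, 396, 10, 10, 58] ((95.0, 400.00006103515625), (5.656853675842285, 11.31370735168457), 45.0)
```

The strip bin's bar is near (454,160.5) with yaw about −0.16. The panel origin is near (563,24) with yaw about 0.154, and the cleat measurement agrees. Next I'll work out the move to above the bin.

```bash
cat >> h.py <<'E'
def plan(pos,yaw,tip=0,cur=None):
    """units to reach TCP pos, tool down turned by yaw then tipped by tip about its world-side y"""
    s=monitor.sense()
    R0=Ro.from_euler('xyz',s["tcp_rot"]);R1=Ro.from_euler('z',yaw)*Ro.from_euler('y',tip)*Ro.from_euler('x',np.pi)
    d=R0.inv().apply(np.array(pos)-s["eef_pos"])/50
    w=np.degrees((R0.inv()*R1).as_rotvec())/6
    print("xyz",d.round(3),"a",w.round(3),"| at",s["eef_pos"].round(1),"t",round(s["clock"],2)); return d,w
E
python3 -c "
from h import *
plan((454,160.5,300),-.165)"
```

```text
xyz [  9.625 -12.811  -1.371] a [-1.200e-02  3.000e-03  4.505e+00] | at [ 188.6 -595.4  230.6] t 0.1
```

drive_tool --plan '[{"x":0,"y":-0.5,"z":-1,"hand":85},{"x":4.8,"y":-6.4,"z":-1.37,"az":2.25,"hand":85},{"x":4.8,"y":-6.4,"z":-1.37,"az":2.25,"hand":85},{"x":4.8,"y":-6.4,"z":-1.37,"az":2.25,"hand":85},{"x":4.8,"y":-6.4,"z":-1.37,"az":2.25,"hand":85},{"x":4.8,"y":-6.4,"z":-1.37,"az":2.25,"hand":85},{"x":4.8,"y":-6.4,"z":-1.37,"az":2.25,"hand":85},{"x":4.8,"y":-6.4,"z":-1.37,"az":2.25,"hand":85}]'

```text
invalid input
```

```bash
python3 -c "
from h import *
plan((454,160.5,300),-.165)"
```

```text
xyz [  9.625 -12.811  -1.371] a [-1.200e-02  3.000e-03  4.505e+00] | at [ 188.6 -595.4  230.6] t 0.1
```

drive_tool --plan '[{"x":0,"y":-0.5,"z":-1,"ax":0,"ay":0,"az":0,"hand":85},{"x":4.8,"y":-6.4,"z":-1.37,"ax":0,"ay":0,"az":2.25,"hand":85},{"x":4.8,"y":-6.4,"z":-1.37,"ax":0,"ay":0,"az":2.25,"hand":85},{"x":4.8,"y":-6.4,"z":-1.37,"ax":0,"ay":0,"az":2.25,"hand":85},{"x":4.8,"y":-6.4,"z":-1.37,"ax":0,"ay":0,"az":2.25,"hand":85},{"x":4.8,"y":-6.4,"z":-1.37,"ax":0,"ay":0,"az":2.25,"hand":85},{"x":4.8,"y":-6.4,"z":-1.37,"ax":0,"ay":0,"az":2.25,"hand":85},{"x":4.8,"y":-6.4,"z":-1.37,"ax":0,"ay":0,"az":2.25,"hand":85}]'

```text
clock: 0.9
eef_pos: [308.9, -247.1, 297.7]
tcp_rot: [-3.142, -0.0, 0.07]
contact_force: [0.9, -0.3, -0.4]
opening: 0.995
grasp_force: 0.0
```

```bash
python3 -c "
from h import *
plan((454,160.5,300),-.165)"
```

```text
xyz [ 3.468 -7.928 -0.044] a [-1.000e-03 -2.000e-03  2.249e+00] | at [ 308.9 -247.1  297.7] t 0.9
```

drive_tool --plan '[{"x":3.4,"y":-7.9,"z":0,"ax":0,"ay":0,"az":2.25,"hand":85},{"x":3.4,"y":-7.9,"z":0,"ax":0,"ay":0,"az":2.25,"hand":85},{"x":3.4,"y":-7.9,"z":0,"ax":0,"ay":0,"az":2.25,"hand":85},{"x":3.4,"y":-7.9,"z":0,"ax":0,"ay":0,"az":2.25,"hand":85},{"x":3.4,"y":-7.9,"z":0,"ax":0,"ay":0,"az":2.25,"hand":85},{"x":3.4,"y":-7.9,"z":0,"ax":0,"ay":0,"az":2.25,"hand":85},{"x":3.4,"y":-7.9,"z":0,"ax":0,"ay":0,"az":2.25,"hand":85},{"x":3.4,"y":-7.9,"z":0,"ax":0,"ay":0,"az":2.25,"hand":85}]'

```text
clock: 1.7
eef_pos: [435.8, 117.2, 297.7]
tcp_rot: [3.142, -0.0, -0.164]
contact_force: [1.0, -1.1, 0.3]
opening: 0.999
grasp_force: 0.0
```

```bash
python3 -c "
from h import *
imaging.grab_frame('wrist');imaging.grab_frame('wrist');imaging.grab_frame('wrist')
plan((454,160.5,300),-.165)
c=imaging.camera_info('wrist');w=imaging.grab_frame('wrist')
np.savez('w1.npz',w=w,**c);cv2.imwrite('pics/w1.png',w[:,:,::-1])
print((-c['R'].T@c['t']).round(1))
print(proj(c,[(454,160.5,136)]))
"
```

```text
xyz [ 0.218 -0.906 -0.055] a [0.001 0.008 0.05 ] | at [436.  117.5 297.3] t 1.85
[501.5 106.9 439.7]
[[234.52080494 181.07388985]]
```

View pics/w1.png

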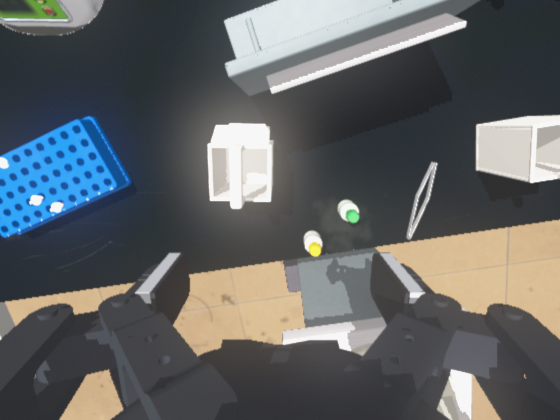

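The wrist view shows the strip bin with its bar running about (236,130)–(237,206), front rim corners at (210,199) and (271,201), and the cleat edge from (271,88) to (465,23).

```bash
python3 -c "
from h import *
d=np.load('w1.npz');w=d['w'];c={k:d[k] for k in('mtx','R','t')}
X=cast(c,[(210,199.5),(272,201),(272,138)],100);print(X.round(1))
print('cleat',cast(c,[(272,90.5),(466,24)],141).round(1))
for row in (195,180,165,203): print(row,w[row,222:252].min(1).tolist())
X=cast(c,[(236.5,206),(236.5,150)],136);print(X.round(1))
s=cv2.resize(w[110:215,195:285],None,fx=6,fy=5.6,interpolation=cv2.INTER_CUBIC);cv2.imwrite('pics/w1c.png',s[:,:,::-1])
"
```

```text
[[431.9 198.9 100. ]
 [418.7 129.  100. ]
 [488.4 117.2 100. ]]
cleat [[532.1 108.8 141. ]
 [558.7 -67.6 141. ]]
195 [239, 239, 239, 239, 239, 239, 239, 241, 247, 247, 247, 247, 247, 247, 247, 247, 247, 247, 245, 218, 191, 219, 225, 231, 222, 202, 194, 190, 189, 190]
180 [180, 181, 180, 182, 189, 215, 219, 228, 247, 247, 247, 247, 247, 247, 247, 247, 247, 247, 244, 214, 198, 217, 220, 221, 229, 247, 247, 247, 247, 247]
165 [183, 184, 183, 186, 201, 217, 222, 239, 247, 247, 247, 247, 247, 247, 247, 247, 247, 247, 242, 210, 207, 220, 223, 223, 222, 223, 222, 223, 222, 222]
203 [96, 96, 97, 98, 98, 98, 100, 124, 230, 247, 247, 247, 247, 247, 247, 247, 247, 247, 246, 221, 183, 161, 120, 100, 98, 96, 97, 97, 97, 97]
[[428.1 163.7 136. ]
 [484.  152.4 136. ]]
```

View pics/w1c.png

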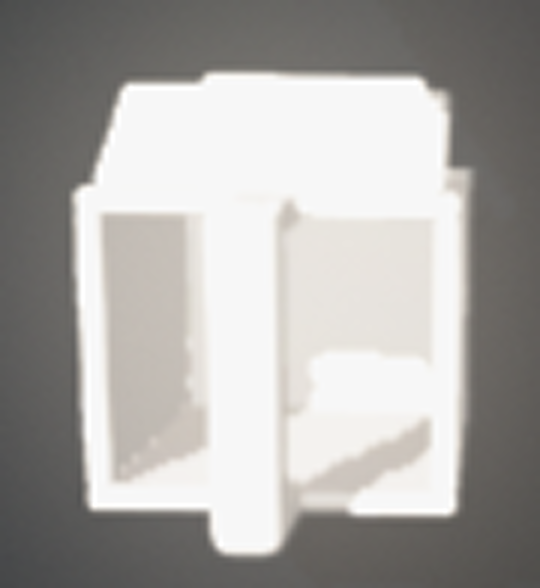

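```bash
python3 -c "
from h import *
d=np.load('w1.npz');c={k:d[k] for k in('mtx','R','t')}
X=cast(c,[(235.3,208.3),(235,165)],136);v=X[1]-X[0];a=np.arctan2(v[1],v[0]);print(X.round(1),a, X[0]+32*np.array([np.cos(a),np.sin(a),0]))
X=cast(c,[(209.6,200.7),(270.4,201.6)],100);v=X[0]-X[1];a=np.arctan2(-v[0],v[1]);print(X.round(1),a,X.mean(0)+32*np.array([np.cos(a),np.sin(a),0]))
plan((454.5,158,180),-.18)
"
```

```text
[[425.9 165.4 136. ]
 [469.8 156.8 136. ]] -0.19262752324197227 [457.30773262 159.24778499 136.        ]
[[430.6 199.6 100. ]
 [418.3 130.9 100. ]] -0.17663128503586883 [455.92956395 159.64815179 100.        ]
xyz [ 0.243 -0.893  2.343] a [0.008 0.012 0.177] | at [435.5 115.9 297.2] t 1.9
```

drive_tool --plan '[{"x":0.267,"y":-0.93,"z":0,"ax":0,"ay":0,"az":0.177,"hand":85},{"x":0.267,"y":-0.93,"z":1,"ax":0,"ay":0,"az":0.177,"hand":85},{"x":0.267,"y":-0.93,"z":1.8,"ax":0,"ay":0,"az":0.177,"hand":85},{"x":0.267,"y":-0.93,"z":2.34,"ax":0,"ay":0,"az":0.177,"hand":85},{"x":0.267,"y":-0.93,"z":2.34,"ax":0,"ay":0,"az":0.177,"hand":85},{"x":0.267,"y":-0.93,"z":2.34,"ax":0,"ay":0,"az":0.177,"hand":85},{"x":0.267,"y":-0.93,"z":2.34,"ax":0,"ay":0,"az":0.177,"hand":85}]'

```text
clock: 2.6
eef_pos: [457.8, 158.4, 182.6]
tcp_rot: [-3.14, -0.002, -0.184]
contact_force: [0.4, -0.4, 0.7]
opening: 1.0
grasp_force: 0.0
```

```bash
python3 -c "
from h import *
plan((456,159.7,109),-.18)
"
```

```text
xyz [-0.043 -0.017  1.471] a [-0.012 -0.022 -0.039] | at [457.8 158.4 182.6] t 2.6
```

drive_tool --plan '[{"x":-0.03,"y":-0.017,"z":0.7,"ax":0,"ay":0,"az":0,"hand":85},{"x":-0.03,"y":-0.017,"z":1.3,"ax":0,"ay":0,"az":0,"hand":85},{"x":-0.03,"y":-0.017,"z":1.46,"ax":0,"ay":0,"az":0,"hand":85},{"x":-0.03,"y":-0.017,"z":1.46,"ax":0,"ay":0,"az":0,"hand":85},{"x":-0.03,"y":-0.017,"z":1.46,"ax":0,"ay":0,"az":0,"hand":0},{"x":-0.03,"y":-0.017,"z":1.46,"ax":0,"ay":0,"az":0,"hand":0},{"x":-0.03,"y":-0.017,"z":1.46,"ax":0,"ay":0,"az":0,"hand":0},{"x":-0.03,"y":-0.017,"z":1.46,"ax":0,"ay":0,"az":0,"hand":0}]' --grip_force 70

```text
clock: 3.4
eef_pos: [455.7, 159.9, 108.5]
tcp_rot: [-3.141, -0.001, -0.183]
contact_force: [-0.2, -0.1, 0.3]
opening: 0.325
grasp_force: 0.0
```

drive_tool --plan '[{"x":0,"y":0,"z":0,"ax":0,"ay":0,"az":0,"hand":0},{"x":0,"y":0,"z":0,"ax":0,"ay":0,"az":0,"hand":0},{"x":0,"y":0,"z":0,"ax":0,"ay":0,"az":0,"hand":0},{"x":0,"y":0,"z":0,"ax":0,"ay":0,"az":0,"hand":0}]'

```text
clock: 3.8
eef_pos: [455.6, 160.1, 108.2]
tcp_rot: [-3.141, -0.001, -0.183]
contact_force: [-1.5, 0.7, 5.4]
opening: 0.125
grasp_force: 68.9
```

```bash
cat >> h.py <<'E'
PO=np.array([563.1,23.5,0]);PY=0.153;TB=np.array([-.4,0,108.2])
def strip(sx,sz,th,y=0):
    """units for strip edge at (sx,y,sz) in the panel frame with tilt th"""
    Ry=Ro.from_euler('y',th);o=np.array([sx,y,sz])-Ry.apply([50,0,65])
    print("origin",o.round(1),end=' ');return plan(PO+Ro.from_euler('z',PY).apply(o+Ry.apply(TB)),PY,th)
E
python3 -c "
from h import *
strip(-60,190,.2)
"
```

```text
origin [-121.9    0.   136.2] xyz [ 0.708  2.958 -2.684] a [-0.326 -1.899 -3.197] | at [455.6 160.1 108.2] t 3.8
```

drive_tool --plan '[{"x":0,"y":0,"z":-0.5,"ax":0,"ay":0,"az":0,"hand":0},{"x":0,"y":0,"z":-1.2,"ax":0,"ay":0,"az":0,"hand":0},{"x":0,"y":0,"z":-2,"ax":0,"ay":0,"az":0,"hand":0},{"x":0,"y":0.7,"z":-2.68,"ax":-0.08,"ay":-0.5,"az":-0.8,"hand":0},{"x":0.2,"y":1.4,"z":-2.68,"ax":-0.16,"ay":-1,"az":-1.6,"hand":0},{"x":0.5,"y":2.2,"z":-2.68,"ax":-0.25,"ay":-1.4,"az":-2.4,"hand":0},{"x":0.7,"y":2.96,"z":-2.68,"ax":-0.326,"ay":-1.9,"az":-3.2,"hand":0},{"x":0.7,"y":2.96,"z":-2.68,"ax":-0.326,"ay":-1.9,"az":-3.2,"hand":0}]'

```text
clock: 4.6
eef_pos: [463.4, 4.3, 241.3]
tcp_rot: [3.14, 0.203, 0.153]
contact_force: [0.2, 1.2, -1.7]
opening: 0.123
grasp_force: 68.9
```

drive_tool --plan '[{"x":0,"y":0,"z":0,"ax":0,"ay":0,"az":0,"hand":0},{"x":0,"y":0,"z":0,"ax":0,"ay":0,"az":0,"hand":0},{"x":0,"y":0,"z":0,"ax":0,"ay":0,"az":0,"hand":0},{"x":0,"y":0,"z":0,"ax":0,"ay":0,"az":0,"hand":0},{"x":0,"y":0,"z":0,"ax":0,"ay":0,"az":0,"hand":0}]'

```text
clock: 5.1
eef_pos: [462.7, 8.5, 241.9]
tcp_rot: [3.141, 0.201, 0.154]
contact_force: [-0.0, 0.3, -2.0]
opening: 0.127
grasp_force: 68.9
```

```bash
python3 -c "
from h import *
strip(-9,175,.2)
strip(-9,146,.2)
for n in ('scene','top'):
  im=imaging.grab_frame(n);np.save(n+'2.npy',im)
a=np.load('scene2.npy')[130:330,160:380];b=np.load('top2.npy')[130:290,180:360]
a=cv2.resize(a,(440,400));b=cv2.resize(b,(360,320));b=np.vstack([b,np.zeros((80,360,3),np.uint8)])
cv2.imwrite('pics/s2.png',np.hstack([a,b])[:,:,::-1])
"
```

```text
origin [-70.9   0.  121.2] xyz [1.072 0.01  0.078] a [0.006 0.006 0.011] | at [462.7   8.5 241.9] t 5.1
origin [-70.9   0.   92.2] xyz [1.187 0.01  0.646] a [0.006 0.006 0.011] | at [462.7   8.5 241.9] t 5.1
```

View pics/s2.png

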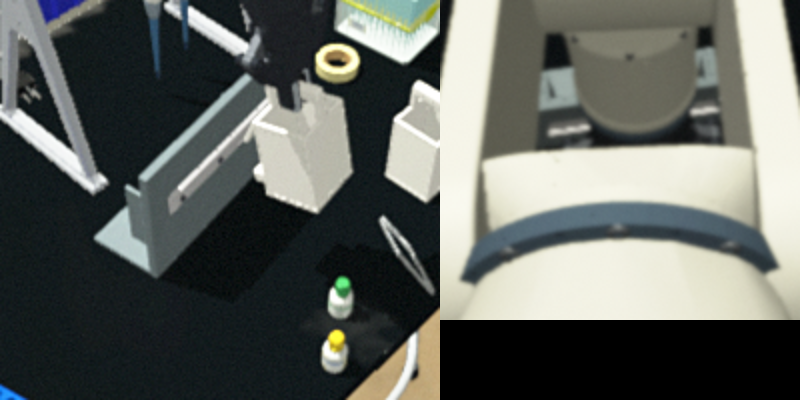

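The scene view shows the bin held and tipped in front of the cleat, with the strip at crop position (258,135); the top view is blocked by the arm. I'll move over the cleat and then down.

drive_tool --plan '[{"x":0.5,"y":0.01,"z":0.04,"ax":0,"ay":0,"az":0,"hand":0},{"x":0.9,"y":0.01,"z":0.07,"ax":0,"ay":0,"az":0,"hand":0},{"x":1.07,"y":0.01,"z":0.08,"ax":0,"ay":0,"az":0,"hand":0},{"x":1.07,"y":0.01,"z":0.08,"ax":0,"ay":0,"az":0,"hand":0},{"x":1.07,"y":0.01,"z":0.08,"ax":0,"ay":0,"az":0,"hand":0},{"x":1.12,"y":0.01,"z":0.3,"ax":0,"ay":0,"az":0,"hand":0},{"x":1.16,"y":0.01,"z":0.5,"ax":0,"ay":0,"az":0,"hand":0},{"x":1.187,"y":0.01,"z":0.646,"ax":0,"ay":0,"az":0,"hand":0}]'

```text
clock: 6.0
eef_pos: [513.1, 15.2, 197.0]
tcp_rot: [3.141, 0.202, 0.153]
contact_force: [0.1, 1.0, -2.3]
opening: 0.128
grasp_force: 69.0
```

drive_tool --plan '[{"x":0,"y":0,"z":0,"ax":0,"ay":0,"az":0,"hand":0},{"x":0,"y":0,"z":0,"ax":0,"ay":0,"az":0,"hand":0},{"x":0,"y":0,"z":0,"ax":0,"ay":0,"az":0,"hand":0}]'

```text
clock: 6.3
eef_pos: [514.2, 15.3, 198.5]
tcp_rot: [3.141, 0.201, 0.153]
contact_force: [-0.1, -0.1, -1.5]
opening: 0.128
grasp_force: 68.9
```

```bash
python3 -c "
from h import *
strip(-8,139,.2);strip(-8,139,.1);strip(-8,139,0);strip(-5,129,0)
a=imaging.grab_frame('scene')[150:290,210:350]
cv2.imwrite('pics/s3.png',cv2.resize(a,(580,580),interpolation=cv2.INTER_CUBIC)[:,:,::-1])
"
```

```text
origin [-69.9   0.   85.2] xyz [ 0.044 -0.014  0.137] a [0.004 0.005 0.002] | at [514.2  15.3 198.5] t 6.3
origin [-64.2   0.   79.3] xyz [-0.037 -0.014  0.242] a [0.004 0.96  0.002] | at [514.2  15.3 198.5] t 6.3
origin [-58.   0.  74.] xyz [-0.107 -0.014  0.354] a [0.004 1.915 0.002] | at [514.2  15.3 198.5] t 6.3
origin [-55.   0.  64.] xyz [-0.009 -0.014  0.538] a [0.004 1.915 0.002] | at [514.2  15.3 198.5] t 6.3
```

View pics/s3.png

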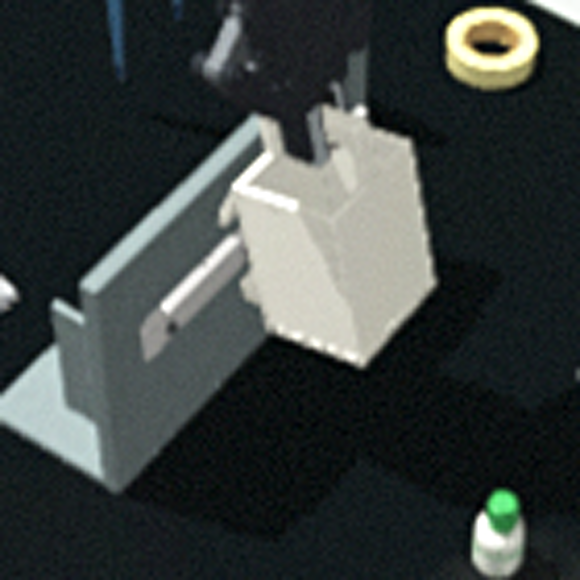

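The strip's left tip is at crop (228,215), next to the cleat edge at (243,240). I'll check it against the projected position.

```bash
python3 -c "
from h import *
c=imaging.camera_info('scene')
f=lambda p:((proj(c,PO+Ro.from_euler('z',PY).apply(p))-[210,150])*580/140).round(0).tolist()
print('strip tip',f((-9.5,32,147)),'if 10mm short',f((-19.5,32,147)),'10 low',f((-9.5,32,137)),'10 right',f((-9.5,22,147)))
print('cleat',f((-18,90,141)),f((-18,40,141)),'paneltop',f((0,120,170)))
"
```

```text
strip tip [[222.0, 223.0]] if 10mm short [[237.0, 231.0]] 10 low [[222.0, 236.0]] 10 right [[233.0, 212.0]]
cleat [[167.0, 306.0]] [[226.0, 247.0]] paneltop [[98.0, 289.0]]
```

The projections match the picture to about 2 mm. Next I'll lower, swing upright and settle the bin onto the cleat.

drive_tool --plan '[{"x":0.04,"y":-0.01,"z":0.14,"ax":0,"ay":0,"az":0,"hand":0},{"x":0.04,"y":-0.01,"z":0.14,"ax":0,"ay":0,"az":0,"hand":0},{"x":0,"y":-0.01,"z":0.19,"ax":0,"ay":0.48,"az":0,"hand":0},{"x":-0.04,"y":-0.01,"z":0.24,"ax":0,"ay":0.96,"az":0,"hand":0},{"x":-0.07,"y":-0.01,"z":0.3,"ax":0,"ay":1.44,"az":0,"hand":0},{"x":-0.107,"y":-0.01,"z":0.35,"ax":0,"ay":1.915,"az":0,"hand":0},{"x":-0.107,"y":-0.01,"z":0.35,"ax":0,"ay":1.915,"az":0,"hand":0},{"x":-0.107,"y":-0.01,"z":0.35,"ax":0,"ay":1.915,"az":0,"hand":0}]'

```text
clock: 7.15
eef_pos: [505.2, 14.4, 182.4]
tcp_rot: [3.141, 0.001, 0.153]
contact_force: [0.2, -0.4, -2.2]
opening: 0.123
grasp_force: 68.9
```

drive_tool --plan '[{"x":0,"y":0,"z":0,"ax":0,"ay":0,"az":0,"hand":0},{"x":0,"y":0,"z":0,"ax":0,"ay":0,"az":0,"hand":0}]'

```text
clock: 7.35
eef_pos: [505.9, 14.5, 182.2]
tcp_rot: [3.141, 0.001, 0.153]
contact_force: [-0.6, 0.6, -1.8]
opening: 0.124
grasp_force: 68.9
```

```bash
python3 -c "
from h import *
strip(-5,129,0);strip(-4,127,0)
"
```

```text
origin [-55.   0.  64.] xyz [ 0.051 -0.004  0.2  ] a [0.004 0.007 0.004] | at [505.9  14.5 182.2] t 7.35
origin [-54.   0.  62.] xyz [ 0.071 -0.004  0.24 ] a [0.004 0.007 0.004] | at [505.9  14.5 182.2] t 7.35
```

No contact so far. I'll lower slowly to just above home.

drive_tool --plan '[{"x":0.02,"y":0,"z":0.06,"ax":0,"ay":0,"az":0,"hand":0},{"x":0.03,"y":0,"z":0.12,"ax":0,"ay":0,"az":0,"hand":0},{"x":0.05,"y":0,"z":0.17,"ax":0,"ay":0,"az":0,"hand":0},{"x":0.05,"y":0,"z":0.2,"ax":0,"ay":0,"az":0,"hand":0},{"x":0.05,"y":0,"z":0.2,"ax":0,"ay":0,"az":0,"hand":0},{"x":0.05,"y":0,"z":0.2,"ax":0,"ay":0,"az":0,"hand":0}]'

```text
clock: 7.95
eef_pos: [507.9, 14.8, 172.2]
tcp_rot: [3.141, 0.0, 0.153]
contact_force: [0.8, 0.2, -1.4]
opening: 0.129
grasp_force: 69.0
```

```bash
python3 -c "
from h import *
print(monitor.sense()['contact_force'],monitor.sense()['wrist_torque']);strip(-4,127,0)
a=imaging.grab_frame('scene')[150:290,210:350]
cv2.imwrite('pics/s4.png',cv2.resize(a,(580,580),interpolation=cv2.INTER_CUBIC)[:,:,::-1])
"
```

```text
[ 0.81520049  0.20177224 -1.40279267] [-0.02651539 -0.16746631  0.00841416]
origin [-54.   0.  62.] xyz [ 0.03  -0.004  0.04 ] a [0.004 0.002 0.003] | at [507.9  14.8 172.2] t 7.95
```

View pics/s4.png

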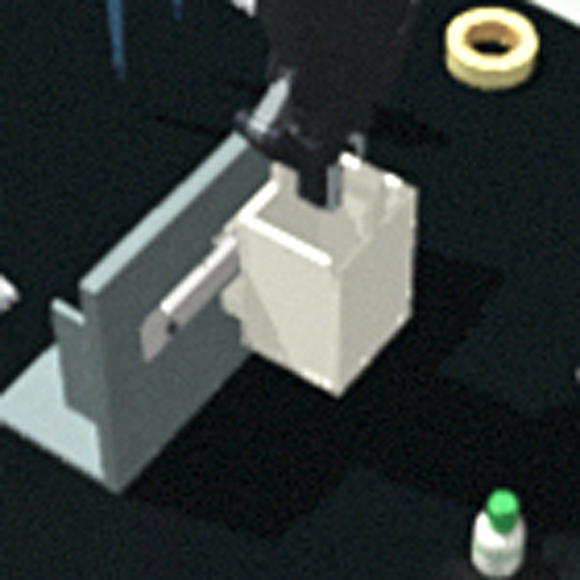

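The bin is upright, with the strip tucked behind the cleat at crop (235,230). I'll press gently down to home.

drive_tool --plan '[{"x":0.01,"y":0,"z":0.02,"ax":0,"ay":0,"az":0,"hand":0},{"x":0.02,"y":0,"z":0.04,"ax":0,"ay":0,"az":0,"hand":0},{"x":0.02,"y":0,"z":0.05,"ax":0,"ay":0,"az":0,"hand":0},{"x":0.02,"y":0,"z":0.05,"ax":0,"ay":0,"az":0,"hand":0},{"x":0.02,"y":0,"z":0.05,"ax":0,"ay":0,"az":0,"hand":0}]'

```text
clock: 8.5
eef_pos: [509.0, 15.0, 170.2]
tcp_rot: [3.141, -0.0, 0.153]
contact_force: [-0.4, 0.8, 5.9]
opening: 0.125
grasp_force: 69.9
```

The upward force shows the bin is resting on the cleat. Releasing.

drive_tool --plan '[{"x":0,"y":0,"z":0,"ax":0,"ay":0,"az":0,"hand":25},{"x":0,"y":0,"z":0,"ax":0,"ay":0,"az":0,"hand":45},{"x":0,"y":0,"z":0,"ax":0,"ay":0,"az":0,"hand":45},{"x":0,"y":0,"z":0,"ax":0,"ay":0,"az":0,"hand":45},{"x":0,"y":0,"z":0,"ax":0,"ay":0,"az":0,"hand":45},{"x":0,"y":0,"z":0,"ax":0,"ay":0,"az":0,"hand":45}]'

```text
clock: 9.1
eef_pos: [508.7, 14.9, 169.6]
tcp_rot: [3.141, 0.0, 0.153]
contact_force: [0.5, 0.3, 0.6]
opening: 0.526
grasp_force: 0.0
```

drive_tool --plan '[{"x":0,"y":0,"z":-0.3,"ax":0,"ay":0,"az":0,"hand":45},{"x":0,"y":0,"z":-0.8,"ax":0,"ay":0,"az":0,"hand":45},{"x":0,"y":0,"z":-1.6,"ax":0,"ay":0,"az":0,"hand":45},{"x":-0.8,"y":0,"z":-2.4,"ax":0,"ay":0,"az":0,"hand":45},{"x":-1.6,"y":0,"z":-2.4,"ax":0,"ay":0,"az":0,"hand":45},{"x":-2.4,"y":0,"z":-2.4,"ax":0,"ay":0,"az":0,"hand":45},{"x":-2.4,"y":0,"z":-2.4,"ax":0,"ay":0,"az":0,"hand":45},{"x":-2.4,"y":0,"z":-2.4,"ax":0,"ay":0,"az":0,"hand":45}]'

```text
clock: 9.9
eef_pos: [390.0, -3.4, 290.2]
tcp_rot: [3.141, -0.001, 0.153]
contact_force: [0.6, -0.7, 0.4]
opening: 0.53
grasp_force: 0.0
```

```bash
python3 -c "
from h import *
for i in range(3): imaging.grab_frame('scene')
im=imaging.grab_frame('scene');print(monitor.sense()['clock'],monitor.sense()['contact_force'],monitor.sense()['opening'])
c=imaging.camera_info('scene')
f=lambda p:((proj(c,PO+Ro.from_euler('z',PY).apply(p))-[210,150])*580/140)
a=cv2.resize(im[150:290,210:350],(580,580),interpolation=cv2.INTER_CUBIC)[:,:,::-1].copy()
o=np.array([-54,0,62])
for p in [(-32,35,0),(-32,-35,0),(32,35,0),(-32,35,100),(-32,-35,100),(32,35,100),(32,-35,100),(-32,0,136)]:
  q=f(o+p)[0];cv2.circle(a,(int(q[0]),int(q[1])),4,(0,0,255),1)
cv2.imwrite('pics/s5.png',a)
"
```

```text
10.1 [-0.30834147 -0.35662494 -0.42463178] 0.5260597420131781
```

View pics/s5.png

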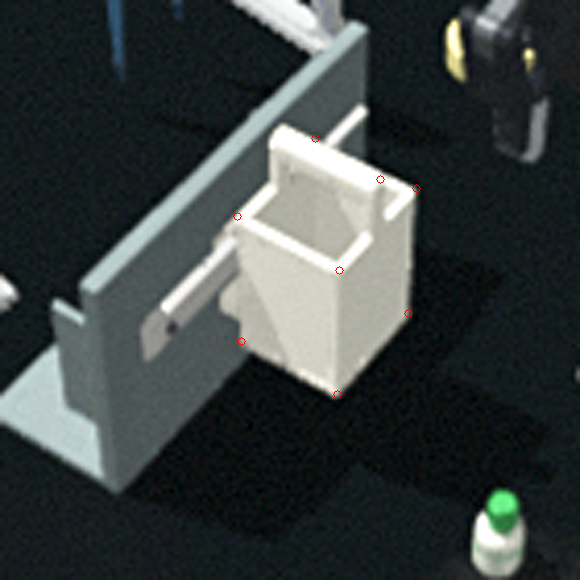

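The bin hangs level, and its corners sit on the projected home positions (red circles). The gripper is well clear.

```bash
python3 -c "
from rig import r
print(r.sign_off())"
```

```text
the job is handed in; nothing more can be done
None
```

The bin with the strip hangs on the cleat, level and released, within about 2 mm of its home position in the last picture; the other bin was not touched, and the job was handed in at about 10 s.

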